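# Take the out-marker off its display peg and stand it in the file sorter

### The job

A file has been taken out of the desk sorter: take the long grey out-marker off its wire peg, lifting its hole over the peg's upturned tip as you slide it off, and stand it upright in the sorter's empty middle slot, lowered all the way down before you let go. Go by feel and be gentle with the wire so that it is not strained or bent, and leave the other hanging things and everything on the table where they are.

Things in the scene. Friction and masses are not known exactly. Their poses are not given: they have to be found in the camera images.
- stand: white display stand fixed to the table: base plate 6 mm thick (x from -95 to +55 mm), two uprights 384 mm apart in y, tops 234 mm up, and between them a cross bar 14 mm deep, 22 mm high, its middle 220 mm above the table. Origin on the table under the bar's middle; y along the bar, z up; its front, to which the pegs point, is -x.
- peg_left: left (+y) of three like wire pegs on the bar, some 130 mm apart. Origin where the wire's axis leaves its clip, 11 mm before the bar's middle; axes as the stand's. Steel wire 4 mm thick runs 115 mm along -x, level or sagging up to 2.6 degrees, then is bent up from its line for a last straight 44 mm, by 12 to 50 degrees; sag and bend differ and are not measured. It gives 1 mm for 4 to 7 N.
- peg_mid: the middle peg, like peg_left. A load of over 6 N on any of the three strains it too far.
- peg_right: the right peg (-y), like peg_left
- marker: the out-marker, longest of the three hanging things, on any peg: stiff grey plate 60 mm wide (y), 160 tall (z), 3 thick (x), 36 to 63 g. Origin: centre of its hang hole, 28 wide x 11.5 mm high; top edge 32 mm above, bottom edge 128 below. Hangs 65 to 85 mm out from the peg's origin, the wire's axis 3.7 mm above the marker's origin. Its straight side edges can be gripped across the 60 mm.
- marker_foot (a point): the middle of the marker's bottom edge, 128 mm below the hole's centre
- clip_card: a card 62 mm wide and 102 mm tall with binder clips under a clear blister 18 mm deep, hanging on another peg; leave it hanging. Origin at the centre of its hang hole.
- magnifier: a black reading glass, handle up, hanging on the third peg by a hole in the handle; 40 mm wide at the handle, 66 mm over the ring, 127 mm tall; leave it hanging. Origin at the centre of its hang hole.
- sorter: dark steel desk sorter fixed to the table: base 120 (x) x 130 mm (y), 8 mm thick; six upright dividers 110 mm wide (y), 3 thick, 62 high above the base, make five slots 16 mm wide in x, 19 mm apart, open at both ends in y. All but the middle slot hold papers rising up to 74 mm above the base's top. Origin at the centre of its underside, z up.
- slot (a point): the middle of the empty middle slot's floor, 8 mm above the table, on the sorter's origin axis; axes as the sorter's. The marker stands here with its face square to x, its width along y (either face forward).
- stapler: black stapler 135 x 34 mm, 50 mm high, standing loose on the table; leave it
- stamp: wooden hand stamp 42 mm across, 75 mm high, loose; leave it
- tape_roll: cardboard tape roll 90 mm across, 24 mm high, lying loose; leave it
- glue: white glue bottle 40 mm across, 110 mm high, loose; leave it
Things that resemble listed ones, but are neither listed nor needed, are in the scene too. Several things have the shape of the marker; the one meant has the colours described above.

How it is judged:
By the outcome, as a careful person would: the job done as asked, in the order asked, and still so for the second after the job is handed in, with the robot touching nothing.
It also fails if it takes over 72 s, if anything falls off the work surface, if the arm or the gripper's body presses on something with over 40 N, if the wrist force passes 120 N, or if a joint passes its speed limit or range.

### The arm

A 7-joint arm with a two-finger parallel gripper is mounted at the origin on the work surface. World frame = base frame: x ahead of the robot, y to its left, z up, the work surface at z = 0. Lengths are in mm, angles in rad, forces in N, time in s.
With the tool pointing down it reaches from about 400 to 875 mm from the base axis. Payload 4.4 kg.
Tool frame: the origin (TCP) lies at the very end of the fingers, on their centre line; the grasp point (between the pads) lies 19 mm behind it; z points along the fingers, y is the line along which they close (so a half turn about z gives the same grasp; the last joint's range is limited). The gripper opens to 85 mm and grips with 20 to 120 N. Pads are 22 mm wide; open, the fingers measure 114 mm over their backs; the gripper's body (76 mm by 85 mm) begins 54 mm behind the grasp point. The pads swing forward as they close: fully open they stand 13 mm farther back than shut.
Start: joints at [1.042, 0.628, 0.038, 1.517, -0.027, 0.996, -0.02], TCP at [290.224, -581.625, 231.313] pointing down, gripper open.
Joint ranges: [-3.06, 3.06], [-0.37, 2.12], [-1.25, 1.32], [0.18, 2.47], [-1.1, 4.24], [0.23, 1.98], [-2.94, 2.94]. Speed limits (rad/s): [2.57, 2.57, 3.14, 3.14, 3.14, 3.14, 3.14].

### API

Orientations are given as [roll, pitch, yaw] about the fixed x, y, z axes, in that order (R = Rz(yaw) Ry(pitch) Rx(roll)).
In Python, from cell import ctrl gives the robot as it stands.
- The arm moves only by the tool step_arm, never from a script. Its argument "series" is a list that holds one entry, the list of rows, each a list of 7 numbers: the turn, a rotation vector about the tool's x, y, z as a fraction of full scale, then the shift along the tool's x, y, z as a fraction of full scale, then the closure, from 0 (fully open) to 1 (shut). In form: [[[ax, ay, az, tx, ty, tz, gripper], ...]]. A call has 1 to 12 rows; each row shifts and turns the commanded pose from where the row before left it, along the tool's axes as they then stand; what a row does not reach is not made up. Full scale, the value 1, is 150 mm for a shift and 45 degrees for a turn. A row lasts 1/10 s, in which the tool goes at most 50 mm and 8.59 degrees, less where a joint would pass 70% of its speed; a pose out of reach is approached as far as the arm can. A call with a number of a shift or a turn outside -1 to 1 is refused whole. A call with a gripper value outside its range is refused whole. The fingers move at their own pace and stop on an object; the grip force is fixed at half the most. Time passes only in rows, so rows that do not move let the fingers close. It gives the time, the measured TCP pose, the force, the opening and the grip force at its end, in the units of the state.
- ctrl.read_state(): the state, without advancing time (a new reading comes with each control period).
- ctrl.get_image(name): name is "scene" or "top" or "wrist"; returns a dict with "img" (420x560x3 uint8, red, green, blue), "fx", "fy", "cx", "cy" (pixels), "R" (3x3) and "t" (3): a world point X has camera coordinates R X + t. Camera axes: x right, y down, z forward; pixel columns grow to the right and rows downward; lengths in mm; the calibration is good to about 2 mm. The wrist camera is an equidistant fisheye: a pixel r from the principal point sees the ray r / f radians off the axis. A picture is of the moment at which its call begins. There is no depth.
- ctrl.finish_job(): hands the job in; it is judged then, once.
Trained networks look in a picture, given as the dict that the camera call returned (one of the last four; its "shot" number tells which), for a name from the list of things; names that differ only in an ending like _2 or _b are one class to them, and where a whole thing is asked for, a point or a joint stands for the part that bears it (a point fixed in the world has none). Each returns a list of dicts, best first, with "score" (0 to 1); they miss things now and then, are a little off and sometimes report something else, mostly with a low value. They report only what shows in the picture. A call takes as long as a camera call. They do not tell look-alikes from the thing itself.
- ctrl.recognise(picture, thing): "centre" ([column, row] in pixels, amid what is visible of it).
The state is a dict: "clock": time; "qpos": joint angles; "qd": joint speeds; "tau": joint torques, N m; "eef_pos": TCP position; "tool_rot": TCP orientation; "force": force on the tool from outside, world axes, zero at the start; "torque": the same for the moment, N m; "width": finger opening in mm; "gripper_force": force on a finger pad.
Only numpy, scipy, OpenCV 4.12 (cv2) and the standard library are available. Lean on these libraries where they do the work, as an engineer would, in place of code of your own. Each camera call takes 0.05 s, during which the arm holds its last target. There are 200 camera calls.

## Working session

There is one attempt and no reset: what is moved stays moved. The work goes in short steps, Python scripts to look and compute and a tool call to move; the robot and the scene stay as the last step left them, time stands still between calls to the robot, and variables do not carry over. Pictures are saved under pics/ and viewed, at most 10 in all, crops included, and the job is handed in when it is done.

Besides the shell and the picture viewer there is one more tool, called after "Request:" as name(argument=value, ...), one argument or row to a line, values as JSON. step_arm: Moves the arm, as the interface text tells. Shift numbers are shares of 150 mm and turn numbers shares of 45 degrees, none past 1 either way. Its arguments: {"type":"object","properties":{"series":{"type":"array","items":{"type":"array","items":{"type":"array","items":{"type":"number","minimum":-1,"maximum":1}}}}},"required":["series"]}

```bash
ls; mkdir -p pics; cat > h.py <<'E'
import numpy as np, cv2
from cell import ctrl
def snap(n,f=None):
    p=ctrl.get_image(n)
    if f: cv2.imwrite('pics/'+f,cv2.cvtColor(p['img'],cv2.COLOR_RGB2BGR))
    return p
def proj(p,X):
    c=np.array(p['R'])@np.array(X,float)+np.array(p['t']); return np.array([p['fx']*c[0]/c[2]+p['cx'],p['fy']*c[1]/c[2]+p['cy']])
def ray(p,uv):
    R=np.array(p['R']);o=-R.T@np.array(p['t']);d=R.T@np.array([(uv[0]-p['cx'])/p['fx'],(uv[1]-p['cy'])/p['fy'],1.]);return o,d/np.linalg.norm(d)
def tri(a,ua,b,ub):
    o1,d1=ray(a,ua);o2,d2=ray(b,ub);s=np.linalg.lstsq(np.c_[d1,-d2],o2-o1,rcond=None)[0]
    P,Q=o1+s[0]*d1,o2+s[1]*d2;return (P+Q)/2,np.linalg.norm(P-Q)
def onz(p,uv,z):
    o,d=ray(p,uv);return o+d*(z-o[2])/d[2]
E
python3 - <<'E'
from h import *
s=snap('scene','s0.png');t=snap('top','t0.png')
for n,p in(('scene',s),('top',t)):
    print(n,p['fx'],p['cx'],(-np.array(p['R']).T@p['t']).round(),np.array(p['R']).round(3).tolist())
    for k in['stand','peg_left','peg_mid','peg_right','marker','clip_card','magnifier','sorter','stapler','stamp','tape_roll','glue']:
        print(k,[(np.round(r['centre']).tolist(),round(r['score'],2)) for r in ctrl.recognise(p,k)][:4])
st=ctrl.read_state();print(st)
E
```

```text
pics
scene 400.15711442903364 278.9192007531443 [1015. -124.  825.] [[0.246, 0.969, 0.007], [0.782, -0.194, -0.593], [-0.573, 0.151, -0.805]]
stand []
peg_left [([431.0, 186.0], 0.63)]
peg_mid [([372.0, 204.0], 0.62)]
peg_right [([300.0, 224.0], 0.82), ([160.0, 245.0], 0.64)]
marker [([285.0, 209.0], 0.86), ([221.0, 244.0], 0.77)]
clip_card [([344.0, 188.0], 0.93)]
magnifier [([406.0, 181.0], 0.57), ([181.0, 324.0], 0.45)]
sorter [([155.0, 246.0], 0.7)]
stapler [([305.0, 182.0], 0.69)]
stamp [([238.0, 313.0], 0.65)]
tape_roll [([228.0, 204.0], 0.75), ([354.0, 251.0], 0.48), ([434.0, 188.0], 0.44), ([158.0, 249.0], 0.29)]
glue [([182.0, 325.0], 0.8)]
top 514.5872018583779 278.85266924066406 [ 349.    7. 1177.] [[0.004, -1.0, 0.007], [-0.985, -0.005, -0.174], [0.174, -0.006, -0.985]]
stand [([212.0, 170.0], 0.59)]
peg_left [([126.0, 150.0], 0.68)]
peg_mid [([197.0, 144.0], 0.55)]
peg_right [([274.0, 142.0], 0.66)]
marker [([273.0, 188.0], 0.86), ([340.0, 200.0], 0.56), ([274.0, 137.0], 0.26)]
clip_card [([203.0, 196.0], 0.71)]
magnifier [([140.0, 199.0], 0.9)]
sorter [([400.0, 229.0], 
[... 190 characters left out ...]
, 229.0], 0.46)]
{'clock': 1.3, 'qpos': array([ 1.042186  ,  0.62843829,  0.03849869,  1.51736096, -0.02700043,
        0.99630689, -0.01999611]), 'qd': array([ 0.00148241,  0.00040632, -0.00084465, -0.0014129 ,  0.00113277,
        0.0008104 , -0.00214119]), 'tau': array([ 7.21327324e-04, -5.63281560e+01,  1.22599684e+00, -1.93776387e+01,
        1.10651591e-02,  1.86183810e-03,  3.55166469e-05]), 'eef_pos': array([ 290.24062743, -581.63395321,  231.30108106]), 'tool_rot': array([ 3.14158861e+00, -3.63640269e-05,  4.62790910e-01]), 'force': array([0.50288438, 0.91109257, 0.12137163]), 'torque': array([ 0.01091256, -0.0484005 ,  0.02529566]), 'gripper_force': 0.0, 'width': 85.88740653611038}
```

View pictures.

View pics/s0.png

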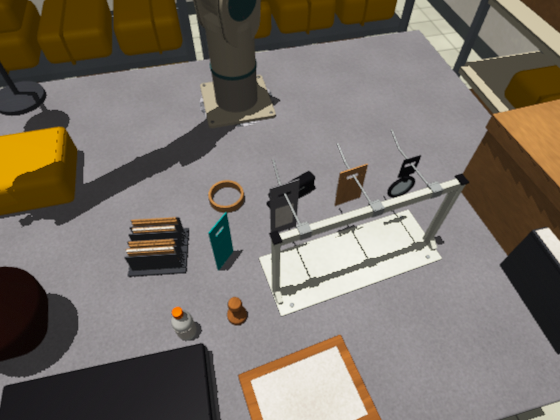

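View pics/t0.png

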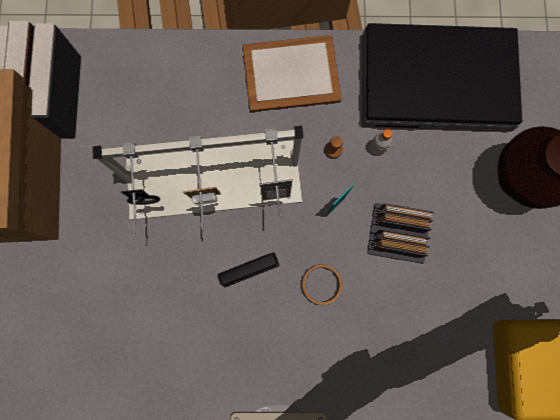

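The plate hanging on the right peg is dark grey (scene 285,205; top 275,188). The other marker-shaped thing is a teal plate standing free (scene 221,244; top 340,200). The description calls for the grey one on the right peg. I'll check it in a close crop.

```bash
python3 - <<'E'
import cv2,numpy as np
s=cv2.imread('pics/s0.png');t=cv2.imread('pics/t0.png')
a=cv2.resize(s[140:300,190:350],(400,400),interpolation=cv2.INTER_CUBIC)  # 2.5x
a=cv2.resize(s[150:250,255:330],(450,600),interpolation=cv2.INTER_CUBIC) # 6x
cv2.imwrite('pics/c1.png',np.clip(a*1.5,0,255).astype('uint8'))
b=cv2.resize(t[120:240,90:310],(800,436),interpolation=cv2.INTER_CUBIC)
cv2.imwrite('pics/c2.png',np.clip(b*1.3,0,255).astype('uint8'))
E
```

```text
(no output)
```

View pics/c1.png

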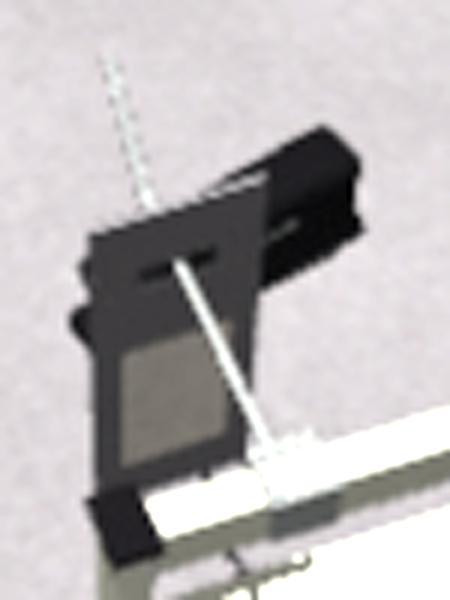

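View pics/c2.png

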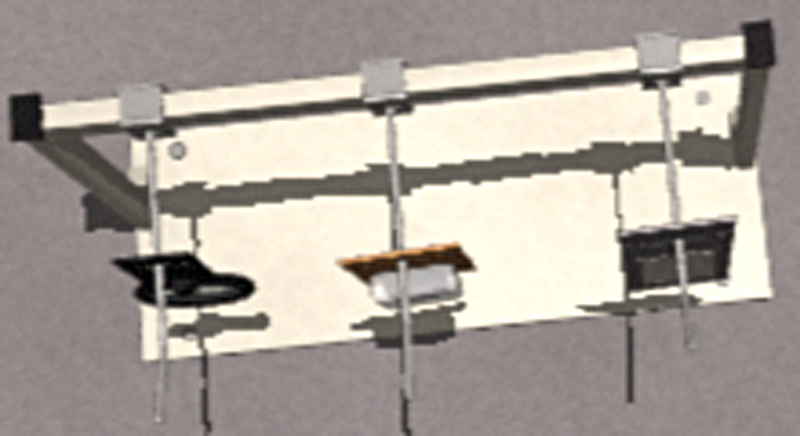

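The crops show the grey marker on the right peg: top edge in scene from about (270,189) to (300,179), hole (285,194), wire tip (272.5,159). In the top view its top edge runs (260.5,184)–(292,181) and the tip is at (280,215.4). The teal plate stands free and is not the one wanted.

```bash
python3 - <<'E'
from h import *
s=snap('scene');t=snap('top')
L=onz(t,(97.1,152.2),234);Rr=onz(t,(298.5,131.6),234)
print('caps',L.round(1),Rr.round(1),np.linalg.norm(L-Rr), 'scene check',proj(s,L),proj(s,Rr))
y=(L-Rr)/np.linalg.norm(L-Rr);yaw=np.arctan2(-y[0],y[1]);O=(L+Rr)/2;O[2]=0
c,sn=np.cos(yaw),np.sin(yaw);R=np.array([[c,-sn,0],[sn,c,0],[0,0,1]]);print('yaw',yaw,O)
loc=lambda X:(R.T@(X-O)).round(1)
for n,a,b in[('tip',(272.5,159.2),(279.8,215.4)),('topedgeL(+y)',(300,179.2),(260.5,184.1)),('topedgeR',(270,189.2),(292.1,181.1)),('root',(301,228),(272.1,142.6))]:
    P,e=tri(s,a,t,b);print(n,P.round(1),loc(P),round(e,1))
for i,p in enumerate([(197,144)]):
    pass
cv2.imwrite('pics/c3.png',cv2.cvtColor(cv2.resize(np.vstack([np.hstack([t['img'][190:275,355:445],]),s['img'][205:290,115:205]]),(400,756),interpolation=cv2.INTER_CUBIC)[:,:],cv2.COLOR_RGB2BGR)[:,:])
a=cv2.resize(t['img'][195:270,360:440],(400,375),interpolation=cv2.INTER_CUBIC);b=cv2.resize(s['img'][210:280,120:195],(400,373),interpolation=cv2.INTER_CUBIC)
cv2.imwrite('pics/c3.png',np.hstack([a[:373],b])[:,:,::-1])
E
```

```text
caps [615.9 344.6 234. ] [658.7 -36.2 234. ] 383.2507572822248 scene check [460.6613609  178.04795184] [275.18362608 236.79204673]
yaw 0.11191462816789574 [637.30648337 154.21170031   0.        ]
tip [494.3  -0.9 249.2] [-159.5 -138.2  249.2] 0.0
topedgeL(+y) [553.5  36.4 246.4] [ -96.4 -107.7  246.4] 3.1
topedgeR [560.2 -22.7 242.2] [ -96.4 -167.2  242.2] 1.9
root [641.9  15.1 217.7] [ -11.  -138.8  217.7] 1.9
```

View pics/c3.png

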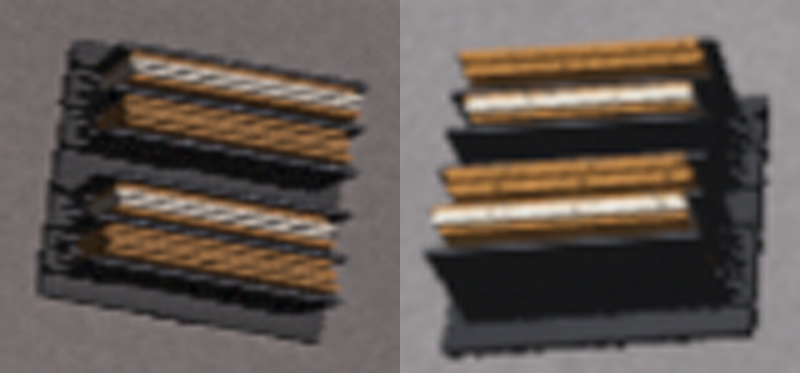

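The crop shows the sorter in both views: the empty middle slot lies between two filled pairs (top left end at about c3 (50,165), i.e. full-image (370,228)). The base corners in the top view are (374,203.4), (367.6,253.4) and (423.6,263.4).

```bash
cat >> h.py <<'E'
from scipy.spatial.transform import Rotation as Ro
def toolR(st): return Ro.from_euler('xyz',st['tool_rot']).as_matrix()
def move(P,rpy):
    "tool-frame shift (mm) and turn (deg) left to a target"
    st=ctrl.read_state();R=toolR(st);T=Ro.from_euler('xyz',rpy).as_matrix()
    return (R.T@(np.array(P)-st['eef_pos'])).round(1),np.degrees(Ro.from_matrix(R.T@T).as_rotvec()).round(2)
E
python3 - <<'E'
from h import *
t=snap('top');w=snap('wrist');st=ctrl.read_state();R=toolR(st)
cw=-np.array(w['R']).T@w['t'];print('cam in tool',R.T@(cw-st['eef_pos']),'axes',(R.T@np.array(w['R']).T).round(3).tolist(),w['fx'],w['cx'],w['cy'])
a,b,c=[onz(t,u,8) for u in((374,203.4),(367.6,253.4),(423.6,263.4))]
print(a,b,c,np.linalg.norm(a-b),np.linalg.norm(b-c));x=(a-b);print('yaw x',np.arctan2(x[1],x[0]),'yaw y',np.arctan2(-(b-c)[0],(b-c)[1]),'centre',(a+c)/2)
print(move([557,5,330],[np.pi,0,.112]),R.round(2).tolist())
E
```

```text
cam in tool [  81.64862864   -0.57555298 -142.94040878] axes [[-0.0, -0.949, -0.315], [1.0, -0.0, -0.001], [0.0, -0.315, 0.949]] 325.19226210127806 275.7114300369081 209.63040232078419
[ 561.17032037 -220.50442389    8.        ] [ 445.66968945 -202.64340889    8.        ] [ 423.56115219 -329.06880572    8.        ] 116.8734854400313 128.34394563904104
yaw x -0.15342470531417182 yaw y -0.1731235799617426 centre [ 492.36573628 -274.7866148     8.        ]
(array([ 500.6, -405.8,  -98.7]), array([-0. , -0. , 20.1])) [[0.89, 0.45, 0.0], [0.45, -0.89, 0.0], [0.0, 0.0, -1.0]]
```

Request:
step_arm(
  series=[
    [[0,0,0,0.223,-0.232,-0.043,0],[0,0,0,0.223,-0.232,-0.043,0],[0,0,0,0.223,-0.232,-0.043,0],[0,0,0,0.223,-0.232,-0.043,0],[0,0,0,0.223,-0.232,-0.043,0],[0,0,0,0.223,-0.232,-0.043,0],[0,0,0,0.223,-0.232,-0.043,0],[0,0,0,0.223,-0.232,-0.043,0],[0,0,0,0.223,-0.232,-0.043,0],[0,0,0,0.223,-0.232,-0.043,0],[0,0,0,0.223,-0.232,-0.043,0],[0,0,0,0,0,0,0]],
  ],
)

```text
clock: 2.7
eef_pos: [451.2, -67.4, 303.5]
tool_rot: [-3.14, -0.005, 0.475]
force: [-0.4, -0.0, -0.6]
width: 85.4
gripper_force: 0.0
```

Request:
step_arm(
  series=[
    [[0,0,0.149,0,0,0,0],[0,0,0.149,0,0,0,0],[0,0,0.149,0,0,0,0],[0.185,0,0,0,0,0,0],[0.185,0,0,0,0,0,0],[0.185,0,0,0,0,0,0],[0.185,0,0,0,0,0,0],[0.185,0,0,0,0,0,0],[0.185,0,0,0,0,0,0],[0,0,0,0,0,0,0],[0,0,0,0,0,0,0]],
  ],
)

```text
clock: 3.8
eef_pos: [448.5, -75.2, 301.8]
tool_rot: [-2.271, 0.001, 0.111]
force: [0.1, 1.2, 0.2]
width: 84.9
gripper_force: 0.0
```

```bash
python3 - <<'E'
from h import *
w=snap('wrist','w1.png');st=ctrl.read_state();print(st['eef_pos'],st['tool_rot'],st['force'],st['clock'],-np.array(w['R']).T@w['t'])
E
```

```text
[448.67319866 -74.16706896 302.85840505] [-2.27199771e+00 -9.94660794e-04  1.12813871e-01] [-0.04892608  1.05711358  0.98945043] 3.85 [ 541.43276025 -173.8603608   393.92863819]
```

View pics/w1.png

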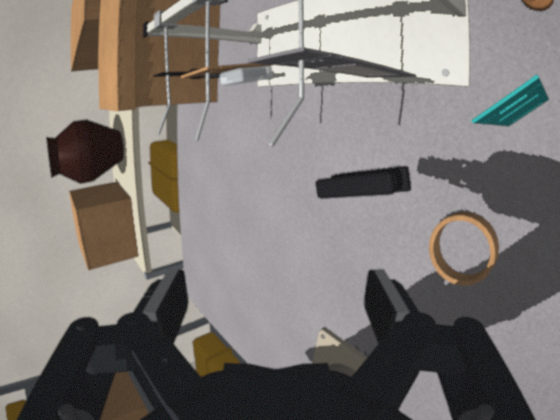

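The side view shows the right peg's wire running from (300,0) to its bend at about (300,97), with the tip at (271,145). The marker is edge-on near row 55. I'll move lower and closer for a second view.

Request:
step_arm(
  series=[
    [[0,0,0,0.09,0.15,0.096,0],[0,0,0,0.09,0.15,0.096,0],[0,0,0,0.09,0.15,0.096,0],[0,0,0,0,0,0,0],[0,0,0,0,0,0,0],[0,0,0,0,0,0,0]],
  ],
)

```text
clock: 4.45
eef_pos: [490.1, -80.1, 224.9]
tool_rot: [-2.272, -0.002, 0.113]
force: [0.5, -0.8, 0.1]
width: 85.5
gripper_force: 0.0
```

```bash
python3 - <<'E'
from h import *
import pickle
w=snap('wrist','w2.png');st=ctrl.read_state();pickle.dump(w,open('w2.pkl','wb'));print(st['eef_pos'],st['tool_rot'],st['force'],st['clock'],-np.array(w['R']).T@w['t'])
c=w['img'][0:210,180:460]
cv2.imwrite('pics/w2c.png',np.clip(1.3*cv2.resize(c,(800,600),interpolation=cv2.INTER_CUBIC),0,255).astype('uint8')[:,:,::-1])
E
```

```text
[490.03730594 -80.35505774 224.7344478 ] [-2.27188581e+00 -2.24056088e-03  1.12635662e-01] [-0.38128541 -0.39263783  1.15864985] 4.5 [ 582.98873244 -178.45714272  317.40464572]
```

View pics/w2c.png

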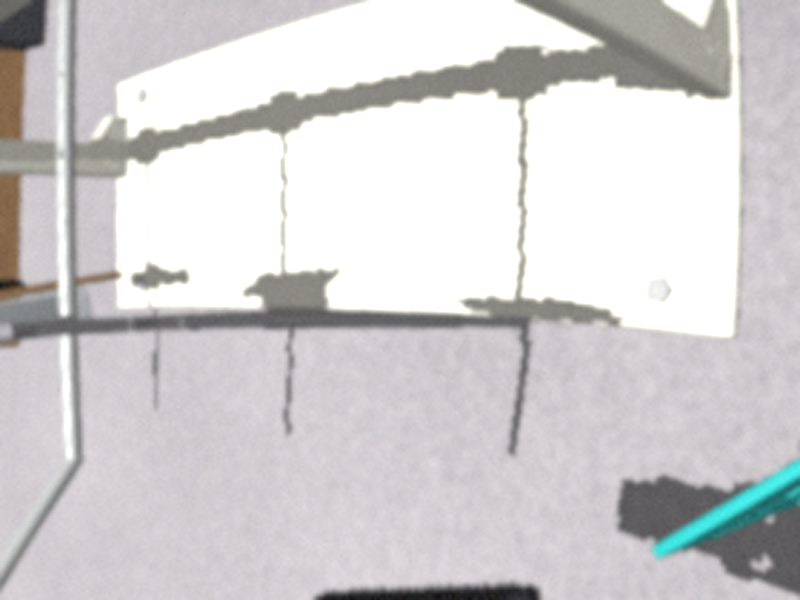

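The view shows the wire from crop (62,0) down to its bend at (73,460), which is full-image (205.6,161). The last part runs out at lower left, and the marker is edge-on along crop row 320 with its foot corner at (528,322). I'll trace the wire's centreline and fit the wire model.

```bash
cat > fit.py <<'E'
from h import *
import pickle
w=pickle.load(open('w2.pkl','rb'))
def fish(p,X):
    c=np.array(p['R'])@np.array(X,float)+np.array(p['t']);n=np.hypot(c[0],c[1]);th=np.arctan2(n,c[2])
    return np.array([p['fx']*th*c[0]/n+p['cx'],p['fy']*th*c[1]/n+p['cy']])
I=w['img'].astype(float)
def inv(p,uv):
    a=np.array([(uv[0]-p['cx'])/p['fx'],(uv[1]-p['cy'])/p['fy']]);r=np.linalg.norm(a)
    R=np.array(p['R']);return -R.T@np.array(p['t']),R.T@np.r_[a/r*np.sin(r),np.cos(r)]
E
python3 - <<'E'
from fit import *
g=I.mean(2)
import sys
for v in list(range(4,110,12))+[125,135,145,152]:
    lo=192;seg=g[v,lo:218];print(v,seg.round().astype(int).tolist())
for v in range(165,250,6):
    c=int(205-(v-161)*.57);print(v,c-12,g[v,c-12:c+13].round().astype(int).tolist())
E
```

```text
4 [48, 43, 50, 77, 119, 148, 158, 161, 177, 180, 175, 153, 118, 99, 115, 144, 156, 156, 156, 156, 158, 157, 158, 157, 153, 156]
16 [103, 115, 128, 140, 152, 156, 156, 163, 173, 185, 173, 145, 114, 100, 126, 148, 156, 160, 157, 157, 157, 159, 158, 157, 160, 155]
28 [156, 156, 156, 156, 151, 155, 158, 163, 183, 186, 170, 144, 111, 103, 126, 150, 156, 158, 155, 155, 157, 156, 157, 159, 156, 156]
40 [155, 154, 154, 155, 155, 154, 157, 166, 182, 186, 173, 144, 110, 102, 126, 147, 155, 157, 159, 156, 156, 154, 156, 155, 165, 175]
52 [111, 111, 110, 109, 110, 109, 116, 135, 161, 165, 157, 138, 110, 93, 95, 103, 108, 108, 112, 105, 109, 105, 109, 108, 106, 107]
64 [159, 158, 158, 158, 158, 155, 158, 167, 187, 203, 183, 147, 114, 104, 126, 150, 155, 158, 154, 157, 158, 156, 158, 157, 157, 160]
76 [161, 160, 159, 160, 157, 158, 160, 166, 191, 206, 183, 147, 117, 101, 126, 147, 156, 157, 156, 156, 158, 160, 158, 158, 159, 156]
88 [163, 161, 158, 159, 159, 159, 157, 163, 188, 211, 199, 163, 122, 101, 116, 144, 154, 156, 154, 156, 156, 155, 155, 155, 155, 153]
100 [100, 97, 92, 88, 84, 86, 92, 10
[... 1936 characters left out ...]
 159, 159, 158, 158, 163, 161, 160]
225 156 [169, 163, 157, 159, 160, 162, 163, 162, 160, 161, 159, 163, 160, 159, 159, 158, 159, 156, 158, 159, 160, 159, 160, 161, 159]
231 153 [100, 90, 83, 74, 84, 118, 150, 164, 164, 162, 159, 162, 164, 162, 160, 163, 159, 157, 161, 158, 159, 156, 159, 157, 156]
237 149 [96, 102, 110, 120, 132, 141, 148, 157, 165, 163, 163, 164, 163, 163, 165, 162, 163, 160, 161, 161, 160, 161, 161, 161, 157]
243 146 [175, 178, 176, 174, 177, 177, 176, 176, 178, 178, 173, 174, 175, 173, 165, 160, 161, 161, 161, 161, 161, 160, 164, 160, 161]
249 142 [176, 174, 176, 175, 174, 177, 180, 177, 177, 177, 177, 175, 180, 177, 179, 176, 176, 175, 168, 164, 161, 159, 162, 161, 160]
```

```bash
cat >> fit.py <<'E'
from scipy.optimize import least_squares
O=np.array([637.31,154.21,0.]);
A=[(4,202.7),(28,202.8),(88,203.05),(125,203.7),(135,204.4),(145,204.8),(152,205.0)]
B=[(v,u-4.0) for v,u in[(171,202.4),(177,198.4),(183,194.4),(189,190.65),(201,183.25),(207,179.4),(213,175.75)]]
def wire(q,n=60):
    x,y,z,yaw,s,b=q;R=Ro.from_euler('z',yaw).as_matrix();r=O+R@np.array([x,y,z])
    d1=R@np.array([-np.cos(s),0,-np.sin(s)]);a=b-s;d2=R@np.array([-np.cos(a),0,np.sin(a)])
    k=r+115*d1;return r,d1,k,d2,k+44*d2
def res(q,cams):
    r,d1,k,d2,tip=wire(q);out=[]
    s1=np.array([fish(w,r+l*d1) for l in np.linspace(10,115,30)]);s2=np.array([fish(w,k+l*d2) for l in np.linspace(0,44,15)])
    for v,u in A: out.append((np.interp(v,s1[:,1],s1[:,0])-u)/.4)
    for v,u in B: out.append((np.interp(v,s2[:,1],s2[:,0])-u)/.5)
    f=fish(w,tip);out+=list((f-(167.5,220.5))/2)
    out+=list((fish(w,k)-(205,160.5))/[2,1.])
    for p,tp in cams: out+=list((proj(p,tip)-tp)/1.)
    out+=list((np.array(q)-[-11,-138.5,220,.112,.02,.6])/[1.5,2,.7,.006,.03,.6]);return np.array(out)
E
python3 - <<'E'
from fit import *
s=snap('scene');t=snap('top');pickle.dump((s,t),open('st.pkl','wb'))
for cams in([(s,(272.5,159.2)),(t,(279.8,215.4))],[]):
    q=least_squares(res,[-11,-138.5,220,.112,.02,.6],args=(cams,),loss='soft_l1')
    e=np.sqrt(np.diag(np.linalg.inv(q.jac.T@q.jac)));print('q',q.x.round(3),'+-',e.round(3),'deg',np.degrees(q.x[4:]).round(1),'cost',q.cost)
    print(q.fun.round(1).tolist())
    for P in wire(q.x): print(P.round(2))
np.save('q.npy',q.x)
# marker foot corner & top corner (right, -y edge) on local plane y=-30 of wire plane
R=Ro.from_euler('z',q.x[3]).as_matrix()
for uv in((364.8,112.7),(240,113.4),(200,114)):
    o,d=inv(w,uv);ol=R.T@(o-O);dl=R.T@d;yy=q.x[1]-30;print(uv,(ol+dl*(yy-ol[1])/dl[1]).round(1))
E
```

```text
q [-1.09480e+01 -1.37917e+02  2.20397e+02  1.13000e-01  6.00000e-03
  7.27000e-01] +- [0.714 1.021 0.547 0.005 0.004 0.01 ] deg [ 0.3 41.6] cost 1.980678279916393
[0.8, -0.4, -0.3, 0.5, -0.4, -0.3, -0.1, 0.0, 0.2, 0.4, 0.2, -0.2, -0.0, -0.1, 0.5, -1.3, 0.2, -0.1, 0.1, 0.4, -0.1, -0.3, 0.0, 0.3, 0.6, 0.1, -0.5, 0.2]
[641.95  15.94 220.4 ]
[-0.99 -0.11 -0.01]
[527.68   3.   219.73]
[-0.75 -0.08  0.66]
[494.84  -0.72 248.77]
q [-1.09190e+01 -1.37799e+02  2.20348e+02  1.13000e-01  6.00000e-03
  7.27000e-01] +- [0.721 1.3   0.666 0.005 0.004 0.01 ] deg [ 0.3 41.6] cost 1.8539662867792455
[0.7, -0.4, -0.3, 0.5, -0.3, -0.3, -0.0, -0.0, 0.2, 0.4, 0.2, -0.2, -0.0, -0.2, 0.6, -1.3, 0.2, -0.1, 0.1, 0.4, 0.5, 0.1, -0.5, 0.2]
[641.94  16.06 220.35]
[-0.99 -0.11 -0.01]
[527.67   3.14 219.65]
[-0.75 -0.08  0.66]
[494.81  -0.58 248.68]
(364.8, 112.7) [ -94.9 -167.8   88.7]
(240, 113.4) [ -95.7 -167.8  212. ]
(200, 114) [ -94.9 -167.8  237.6]
```

The fit gives a sag of 0.3° and a bend of 41.6°. The marker hangs vertical, 84 mm out, with its foot at z≈88.5, which matches the expected 87.9. With the TCP at hole height, the pads hold the edges about 13 mm below the top edge and any tilt turns about the hole. Next I raise, un-roll and go over the marker.

Request:
step_arm(
  series=[
    [[0,0,0,0,-0.187,-0.156,0],[0,0,0,0,-0.187,-0.156,0],[0,0,0,0,-0.187,-0.156,0],[-0.185,0,0,0,0,0,0],[-0.185,0,0,0,0,0,0],[-0.185,0,0,0,0,0,0],[-0.185,0,0,0,0,0,0],[-0.185,0,0,0,0,0,0],[-0.185,0,0,0,0,0,0],[0,0,0,0,0,0,0],[0,0,0,0,0,0,0]],
  ],
)

```text
clock: 5.7
eef_pos: [489.6, -78.9, 333.2]
tool_rot: [-3.141, -0.001, 0.115]
force: [-0.2, -0.9, 0.2]
width: 85.4
gripper_force: 0.0
```

```bash
python3 - <<'E'
from fit import *
q=np.load('q.npy');R=Ro.from_euler('z',q[3]).as_matrix()
H=O+R@np.array([-95.2,q[1],215.9]);print(H,q[3])
for z in(300,215.9): print(move([H[0],H[1],z],[np.pi,0,q[3]]))
E
```

```text
[558.19146039   6.58925935 215.9       ] 0.11256734411666729
(array([ 77.9, -77. ,  33.3]), array([-0.05, -0.05,  0.12]))
(array([ 77.8, -77. , 117.4]), array([-0.05, -0.05,  0.12]))
```

Request:
step_arm(
  series=[
    [[0,0,0,0.13,-0.128,0,0],[0,0,0,0.13,-0.128,0,0],[0,0,0,0.13,-0.128,0,0],[0,0,0,0.13,-0.128,0,0],[0,0,0,0,0,0.2,0],[0,0,0,0,0,0.2,0],[0,0,0,0,0,0,0],[0,0,0,0,0,0,0],[0,0,0,0,0,0,0]],
  ],
)

```text
clock: 6.6
eef_pos: [559.9, 3.6, 273.9]
tool_rot: [-3.142, -0.002, 0.109]
force: [-0.5, 0.2, 0.4]
width: 85.5
gripper_force: 0.0
```

```bash
python3 - <<'E'
from fit import *
q=np.load('q.npy');R=Ro.from_euler('z',q[3]).as_matrix()
H=O+R@np.array([-95.2,q[1],215.9])
p=snap('wrist');F=[]
for i in range(4): snap('top');s=ctrl.read_state();F.append(np.r_[s['force'],s['eef_pos']])
print(np.mean(F,0).round(2),np.std(F,0).round(2),move(H,[np.pi,0,q[3]]))
# predicted marker top corners, tip in wrist view
for n,X in(('TL',[-95.2,q[1]+30,247.9]),('TR',[-95.2,q[1]-30,247.9]),('knee',None)):
    print(n,fish(p,O+R@np.array(X) if X else wire(q)[2]).round(1))
a=p['img'];cv2.imwrite('pics/w3.png',cv2.resize(a[60:360,100:460],(720,600))[:,:,::-1])
E
```

```text
[-3.0000e-02  2.4000e-01 -3.2000e-01  5.5958e+02  4.5200e+00  2.7370e+02] [0.15 0.69 0.57 0.2  0.19 0.24] (array([-1. , -1.9, 57.5]), array([-0.  , -0.1 , -0.06]))
TL [220.3 253.4]
TR [323.4 253.2]
knee [272.6 275.5]
```

View pics/w3.png

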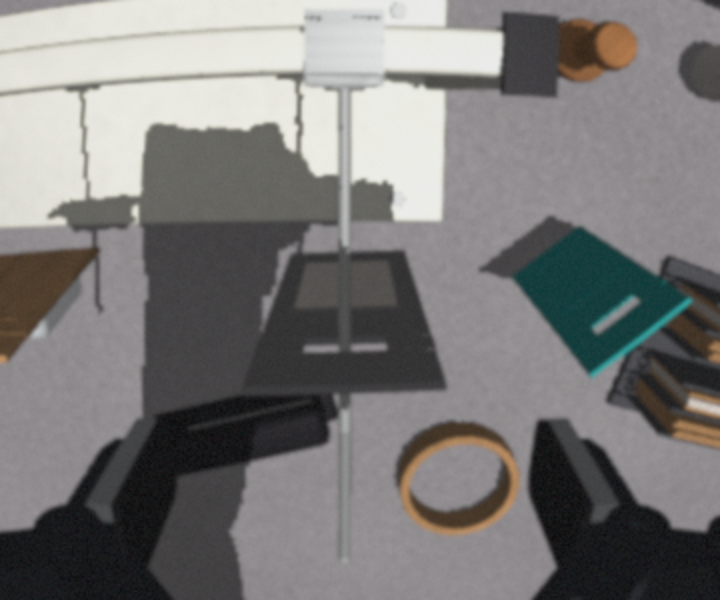

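The wrist view shows the marker's top corners at full-image (221.5,254) and (322.5,254); the prediction was (220.3,253.4) and (323.4,253.2). The wire sits in mid-hole at column 272.5 and both fingers are clear. I descend with a small correction and close.

Request:
step_arm(
  series=[
    [[0,0,0,-0.007,-0.012,0,0],[0,0,0,0,0,0.077,0],[0,0,0,0,0,0.077,0],[0,0,0,0,0,0.077,0],[0,0,0,0,0,0.077,0],[0,0,0,0,0,0.077,0],[0,0,0,0,0,0,0],[0,0,0,0,0,0,0],[0,0,0,0,0,0,0]],
  ],
)

```text
clock: 7.75
eef_pos: [558.1, 6.5, 215.0]
tool_rot: [3.142, -0.001, 0.112]
force: [0.4, -0.7, 0.3]
width: 85.7
gripper_force: 0.0
```

```bash
cat >> fit.py <<'E'
def feel(n=5):
    F=[]
    for i in range(n): snap('top');s=ctrl.read_state();F.append(np.r_[s['force'],s['eef_pos'],s['torque'],s['tool_rot']])
    m=np.mean(F,0);q=np.load('q.npy');R=Ro.from_euler('z',q[3]).as_matrix()
    print('F',m[:3].round(2),'pos',m[3:6].round(1),'loc',(R.T@(m[3:6]-O)).round(1),'tq',m[6:9].round(3),'rot',m[9:].round(4),'w',round(s['width'],1),'gf',round(s['gripper_force'],1),'t',s['clock'])
E
python3 -c "
from fit import *
feel();q=np.load('q.npy');R=Ro.from_euler('z',q[3]).as_matrix();print(move(O+R@np.array([-95.2,q[1],215.9]),[np.pi,0,q[3]]))"
```

```text
F [-0.   -0.5   0.32] pos [558.    6.5 215.2] loc [ -95.4 -137.9  215.2] tq [ 0.022 -0.01   0.016] rot [ 3.1415e+00 -1.1000e-03  1.1160e-01] w 85.4 gf 0.0 t 8.0
(array([ 0.4, -0.1, -0.9]), array([ 0.  , -0.05, -0.05]))
```

Request:
step_arm(
  series=[
    [[0,0,0,0,0,0,0.2],[0,0,0,0,0,0,0.2],[0,0,0,0,0,0,0.25],[0,0,0,0,0,0,0.27],[0,0,0,0,0,0,0.29],[0,0,0,0,0,0,0.32],[0,0,0,0,0,0,1],[0,0,0,0,0,0,1],[0,0,0,0,0,0,1],[0,0,0,0,0,0,1]],
  ],
)

```text
clock: 9.0
eef_pos: [557.8, 6.5, 214.8]
tool_rot: [3.142, -0.0, 0.112]
force: [-0.4, 0.1, 2.3]
width: 57.7
gripper_force: 63.4
```

```bash
python3 -c "
from fit import *
feel(8)"
```

```text
F [-0.25 -0.21  3.22] pos [557.7   6.5 214.7] loc [ -95.7 -137.9  214.7] tq [-0.085  0.087 -0.   ] rot [ 3.1416e+00 -2.0000e-04  1.1170e-01] w 58.1 gf 63.4 t 9.4
```

The grip holds at 63 N. The wire pushes up with about 3 N because the closing pads dragged the marker down. I ease it up to centre the wire in the hole.

Request:
step_arm(
  series=[
    [[0,0,0,0,0,-0.004,1],[0,0,0,0,0,-0.004,1],[0,0,0,0,0,0,1],[0,0,0,0,0,0,1]],
  ],
)

```text
clock: 9.8
eef_pos: [557.4, 6.6, 215.5]
tool_rot: [-3.141, 0.001, 0.112]
force: [0.1, 0.2, -1.3]
width: 58.2
gripper_force: 64.0
```

```bash
python3 -c "
from fit import *
feel(8)"
```

```text
F [-0.03 -0.05 -0.27] pos [557.5   6.5 215.7] loc [ -95.9 -137.8  215.7] tq [ 0.002 -0.008 -0.01 ] rot [-3.1415e+00  3.0000e-04  1.1180e-01] w 57.8 gf 64.0 t 10.2
```

Request:
step_arm(
  series=[
    [[0,0,0,0,0,-0.01,1],[0,0,0,0,0,-0.01,1],[0,0,0,0,0,0,1],[0,0,0,0,0,0,1]],
  ],
)

```text
clock: 10.6
eef_pos: [557.7, 6.5, 219.0]
tool_rot: [3.142, -0.0, 0.112]
force: [-0.6, -0.3, -1.1]
width: 57.8
gripper_force: 64.0
```

```bash
python3 -c "
from fit import *
feel(8)"
```

```text
F [ 0.11 -0.22 -0.93] pos [557.6   6.5 218.8] loc [ -95.8 -137.8  218.8] tq [-0.012 -0.008 -0.012] rot [0.7854 0.     0.1117] w 57.9 gf 64.0 t 11.0
```

The marker is free, with contact lost near TCP z≈215.3, so the wire is about centred in the hole at 218.8. I slide out 15 mm and tilt 20° about the hole to match the bend.

Request:
step_arm(
  series=[
    [[0,0,0,-0.033,0,-0.001,1],[0,0,0,-0.033,0,0,1],[0,0,0,-0.034,0,0,1],[0,-0.074,0,0,0,0,1],[0,-0.074,0,0,0,0,1],[0,-0.074,0,0,0,0,1],[0,-0.074,0,0,0,0,1],[0,-0.074,0,0,0,0,1],[0,-0.074,0,0,0,0,1],[0,0,0,0,0,0,1],[0,0,0,0,0,0,1]],
  ],
)

```text
clock: 12.1
eef_pos: [542.4, 4.8, 218.7]
tool_rot: [-3.142, 0.348, 0.112]
force: [0.4, -0.4, -1.1]
width: 58.0
gripper_force: 64.1
```

```bash
python3 -c "
from fit import *
feel(8)"
```

```text
F [ 0.22 -0.05 -0.74] pos [542.4   4.7 219.4] loc [-111.1 -137.9  219.4] tq [ 0.057 -0.41  -0.011] rot [1.5708 0.3479 0.1116] w 58.0 gf 64.1 t 12.5
```

Request:
step_arm(
  series=[
    [[0,0,0,-0.031,0,0.012,1],[0,0,0,-0.031,0,0.012,1],[0,0,0,-0.031,0,0.012,1],[0,0,0,0,0,0,1],[0,0,0,0,0,0,1]],
  ],
)

```text
clock: 13.0
eef_pos: [527.8, 3.1, 218.8]
tool_rot: [-3.142, 0.348, 0.112]
force: [-0.2, -0.6, -0.8]
width: 57.9
gripper_force: 64.1
```

```bash
python3 -c "
from fit import *
feel(8)"
```

```text
F [-0.2  -0.3  -0.54] pos [528.    3.2 218.7] loc [-125.6 -137.8  218.7] tq [ 0.058 -0.412  0.006] rot [-0.7854  0.3485  0.1117] w 57.9 gf 64.1 t 13.4
```

Request:
step_arm(
  series=[
    [[0,0,0,-0.031,0,-0.012,1],[0,0,0,-0.031,0,-0.012,1],[0,0,0,-0.031,0,-0.012,1],[0,0,0,0,0,0,1],[0,0,0,0,0,0,1]],
  ],
)

```text
clock: 13.9
eef_pos: [516.7, 1.9, 228.8]
tool_rot: [3.142, 0.348, 0.112]
force: [0.7, 0.3, 0.4]
width: 58.1
gripper_force: 64.1
```

```bash
python3 -c "
from fit import *
feel(8)"
```

```text
F [-0.09  0.11 -0.45] pos [516.7   1.9 228.5] loc [-136.9 -137.8  228.5] tq [ 0.05  -0.41   0.009] rot [-3.1416  0.3487  0.1117] w 58.1 gf 64.1 t 14.3
```

Request:
step_arm(
  series=[
    [[0,0,0,-0.031,0,-0.012,1],[0,0,0,-0.031,0,-0.012,1],[0,0,0,-0.031,0,-0.012,1],[0,0,0,0,0,0,1],[0,0,0,0,0,0,1]],
  ],
)

```text
clock: 14.8
eef_pos: [505.6, 0.6, 238.7]
tool_rot: [3.142, 0.348, 0.112]
force: [0.6, 0.7, -0.6]
width: 57.8
gripper_force: 64.1
```

```bash
python3 -c "
from fit import *
feel(6)"
```

```text
F [ 0.17  0.18 -0.51] pos [505.5   0.7 238.3] loc [-148.2 -137.8  238.3] tq [ 0.035 -0.411  0.003] rot [-1.0472  0.3487  0.1117] w 57.8 gf 64.1 t 15.1
```

Request:
step_arm(
  series=[
    [[0,0,0,-0.031,0,-0.012,1],[0,0,0,-0.031,0,-0.012,1],[0,0,0,-0.031,0,-0.012,1],[0,0,0,-0.031,0,-0.012,1],[0,0,0,0,0,0,1]],
  ],
)

```text
clock: 15.6
eef_pos: [490.3, -1.1, 252.2]
tool_rot: [3.141, 0.348, 0.112]
force: [0.3, -0.2, -0.8]
width: 57.9
gripper_force: 64.1
```

```bash
python3 -c "
from fit import *
feel(4)"
```

```text
F [ 0.62  0.15 -0.75] pos [490.6  -1.  251.7] loc [-163.2 -137.8  251.7] tq [ 0.072 -0.417 -0.011] rot [-1.5708  0.3482  0.1117] w 58.3 gf 64.1 t 15.8
```

Request:
step_arm(
  series=[
    [[0,0,0,-0.04,0,-0.015,1],[0,0,0,-0.04,0,-0.015,1],[0,0,0,-0.06,0,-0.022,1],[0,0,0,-0.06,0,-0.022,1],[0,0,0,0,0,0,1]],
  ],
)

```text
clock: 16.3
eef_pos: [465.6, -4.0, 273.4]
tool_rot: [3.141, 0.348, 0.111]
force: [1.6, -0.1, 0.2]
width: 58.0
gripper_force: 64.1
```

```bash
python3 - <<'E'
from fit import *
feel(4)
t=snap('top');s=snap('scene')
a=cv2.resize(t['img'][120:280,230:450],(440,320));b=cv2.resize(s['img'][130:290,110:330],(440,320));w=snap('wrist')['img']
cv2.imwrite('pics/p4.png',np.hstack([np.vstack([a,b])[:600],cv2.resize(w[:,100:460],(350,408))[np.r_[0:408,np.zeros(192,int)]]])[:,:,::-1])
E
```

```text
F [-0.29  0.09 -0.39] pos [466.3  -3.8 272.5] loc [-187.6 -137.8  272.5] tq [ 0.043 -0.436 -0.001] rot [1.5708 0.3478 0.1116] w 58.1 gf 64.1 t 16.5
```

View pics/p4.png

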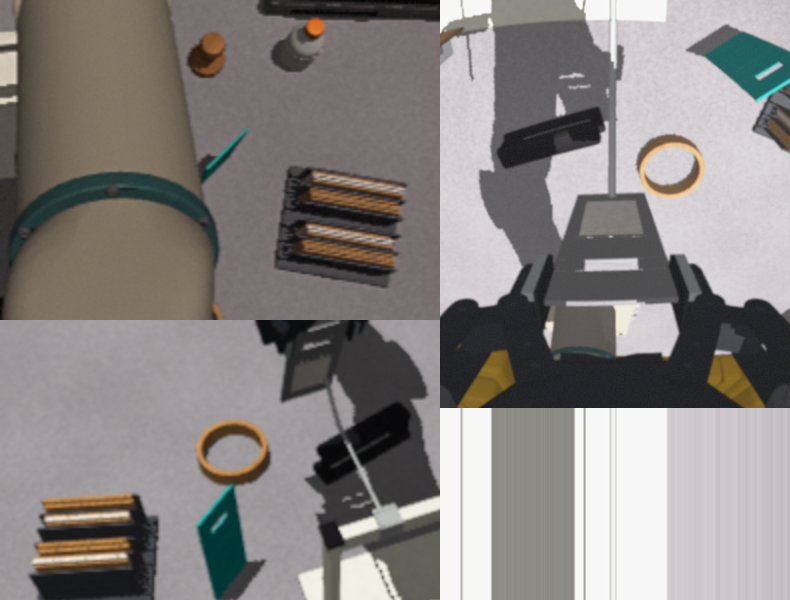

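The marker is clear of the wire, held square in the fingers, and nothing else has moved (tape roll, teal plate and stapler are in place). I lift, un-tilt and turn to the sorter's heading.

Request:
step_arm(
  series=[
    [[0,0,0,-0.063,0,-0.172,1],[0,0,0,-0.063,0,-0.172,1],[0,0.111,0,0,0,0,1],[0,0.111,0,0,0,0,1],[0,0.111,0,0,0,0,1],[0,0.111,0,0,0,0,1],[0,0,0.118,0,0,0,1],[0,0,0.118,0,0,0,1],[0,0,0.118,0,0,0,1],[0,0,0,0,0,0,1],[0,0,0,0,0,0,1]],
  ],
)

```text
clock: 17.75
eef_pos: [466.1, -3.7, 327.0]
tool_rot: [3.141, 0.0, -0.164]
force: [-0.3, -0.2, 0.1]
width: 58.2
gripper_force: 64.3
```

```bash
python3 - <<'E'
from fit import *
s,t=pickle.load(open('st.pkl','rb'))
C={'a':(60,65),'b':(-60,65),'c':(-60,-65),'d':(60,-65)}
obs=[(t,'a',8,(374,203.4)),(t,'b',8,(367.6,253.4)),(t,'c',8,(423.6,263.4)),(s,'b',8,(189,227.8)),(s,'a',4,(186,272.4)),(s,'d',4,(128.4,276.6))]
def W(q,l): c,n=np.cos(q[2]),np.sin(q[2]);return np.array([q[0]+c*l[0]-n*l[1],q[1]+n*l[0]+c*l[1],l[2]])
f=lambda q:np.concatenate([proj(p,W(q,(*C[k],z)))-u for p,k,z,u in obs])
r=least_squares(f,[492,-275,-.165],loss='soft_l1');print(r.x,r.fun.round(1))
# profile along x at z=70..80, averaged in y; find symmetric structure
g=t['img'].astype(float);L=np.arange(-60,61,1)
q=r.x
for z in(70,):
    pr=[]
    for l in L:
        v=[];
        for y in range(-40,41,4):
            u=proj(t,W(q,(l,y,z)));v.append(cv2.getRectSubPix(g[:,:,0].astype('float32'),(1,1),tuple(map(float,u)))[0,0])
        pr.append(np.mean(v))
    print([(int(l),int(v)) for l,v in zip(L,pr)][::2])
feel(3)
print(move([r.x[0],r.x[1],320],[np.pi,0,r.x[2]]))
np.save('sq.npy',r.x)
E
```

```text
[ 4.93495314e+02 -2.74608720e+02 -1.63642162e-01] [-0.1 -0.9 -0.8  0.3 -0.  -0.1 -0.6 -0.7  0.1  0.  -0.7  0.1]
[(-60, 53), (-58, 52), (-56, 33), (-54, 19), (-52, 17), (-50, 20), (-48, 31), (-46, 40), (-44, 54), (-42, 75), (-40, 75), (-38, 77), (-36, 78), (-34, 72), (-32, 66), (-30, 43), (-28, 30), (-26, 42), (-24, 62), (-22, 70), (-20, 79), (-18, 79), (-16, 80), (-14, 69), (-12, 43), (-10, 25), (-8, 27), (-6, 29), (-4, 29), (-2, 24), (0, 19), (2, 17), (4, 17), (6, 16), (8, 18), (10, 22), (12, 29), (14, 33), (16, 35), (18, 34), (20, 33), (22, 30), (24, 28), (26, 29), (28, 32), (30, 38), (32, 40), (34, 45), (36, 48), (38, 52), (40, 54), (42, 57), (44, 59), (46, 60), (48, 63), (50, 64), (52, 66), (54, 68), (56, 70), (58, 69), (60, 71)]
F [ 0.43 -0.26 -0.04] pos [466.2  -3.7 327. ] loc [-187.8 -137.7  327. ] tq [ 0.02   0.02  -0.007] rot [ 3.1415e+00  3.0000e-04 -1.6470e-01] w 58.3 gf 64.3 t 17.9
(array([ 71.5, 262.7,   7. ]), array([ 0.  ,  0.02, -0.08]))
```

Request:
step_arm(
  series=[
    [[0,0,0,0.079,0.292,0,1],[0,0,0,0.079,0.292,0,1],[0,0,0,0.079,0.292,0,1],[0,0,0,0.079,0.292,0,1],[0,0,0,0.079,0.292,0,1],[0,0,0,0.079,0.292,0,1],[0,0,0,0,0,0.2,1],[0,0,0,0,0,0.2,1],[0,0,0,0,0,0,1],[0,0,0,0,0,0,1]],
  ],
)

```text
clock: 18.9
eef_pos: [492.9, -274.6, 267.3]
tool_rot: [-3.141, 0.001, -0.166]
force: [0.1, 0.4, -0.1]
width: 58.2
gripper_force: 64.4
```

```bash
python3 - <<'E'
from fit import *
q=np.load('sq.npy')
def W(l): c,n=np.cos(q[2]),np.sin(q[2]);return np.array([q[0]+c*l[0]-n*l[1],q[1]+n*l[0]+c*l[1],l[2]])
w=snap('wrist');s=snap('scene');pickle.dump((w,s),open('w5.pkl','wb'));st=ctrl.read_state();feel(3);print(move([q[0],q[1],140],[np.pi,0,q[2]]))
R=toolR(st);T=st['eef_pos']
def draw(p,P,im,col,k,o,f):
    pts=np.array([(f(p,X)-o)*k for X in P]);cv2.polylines(im,[np.round(pts).astype(int).reshape(-1,1,2)],False,col,1)
def mk(p,c,k,f):
    x0,y0,x1,y1=c;im=np.ascontiguousarray(cv2.resize(p['img'][y0:y1,x0:x1],None,fx=k,fy=k,interpolation=cv2.INTER_CUBIC))
    o=np.array([x0,y0])
    for xx in(-9.5,9.5): draw(p,[W((xx,y,70)) for y in(-55,55)],im,(255,0,0),k,o,f)
    draw(p,[W((x,y,8)) for x,y in((60,65),(-60,65),(-60,-65),(60,-65),(60,65))],im,(0,255,0),k,o,f)
    draw(p,[T+R@np.array([0,y,z]) for y,z in((-30,-32.5),(30,-32.5),(30,127.5),(-30,127.5),(-30,-32.5))],im,(255,255,0),k,o,f)
    return im
a=mk(w,(130,20,430,320),1.9,fish)
b=mk(s,(90,130,210,290),3.5,proj)
h=min(a.shape[0],b.shape[0]);im=np.zeros((600,800,3),'uint8');im[:a.shape[0],:380]=a[:,95:475];im[:b.shape[0],380:800]=b[:,:420]
cv2.imwrite('pics/p5.png',im[:,:,::-1])
E
```

```text
F [ 0.3   0.17 -0.66] pos [ 493.8 -274.9  268.8] loc [-190.8 -410.3  268.8] tq [-0.002 -0.009  0.011] rot [ 3.1408e+00 -2.9000e-03 -1.6560e-01] w 58.0 gf 64.4 t 19.15
(array([ -0.5,  -0.3, 128.6]), array([ 0.04, -0.15, -0.12]))
```

View pics/p5.png

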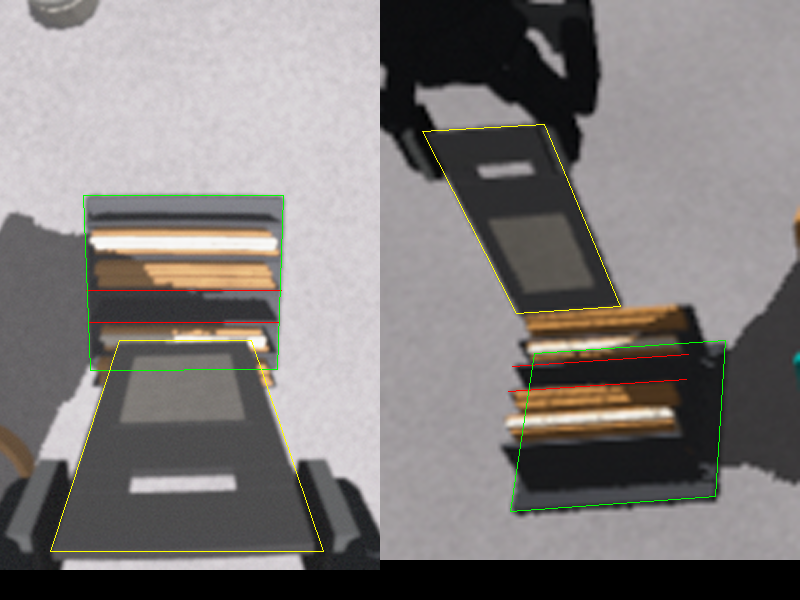

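The overlays agree: the projected slot (red) lies on the empty dark gap in both views. The held marker's outline (yellow) fits with its foot square to the slot. I lower into the slot.

Request:
step_arm(
  series=[
    [[0,0,0,-0.003,0,0.15,1],[0,0,0,0,0,0.15,1],[0,0,0,0,0,0.12,1],[0,0,0,0,0,0.1,1],[0,0,0,0,0,0.1,1],[0,0,0,0,0,0.1,1],[0,0,0,0,0,0,1],[0,0,0,0,0,0,1],[0,0,0,0,0,0,1]],
  ],
)

```text
clock: 20.05
eef_pos: [493.1, -275.0, 160.3]
tool_rot: [3.141, -0.002, -0.166]
force: [-0.3, 0.1, -0.2]
width: 57.9
gripper_force: 64.4
```

```bash
python3 -c "
from fit import *
feel(6);q=np.load('sq.npy');print(move([q[0],q[1],135],[np.pi,0,q[2]]))"
```

```text
F [-0.14  0.19 -0.58] pos [ 492.8 -274.9  159.9] loc [-191.8 -410.1  159.9] tq [-0.001 -0.013  0.006] rot [ 3.1412e+00 -1.4000e-03 -1.6630e-01] w 58.0 gf 64.4 t 20.35
(array([ 0.9, -0.3, 24.5]), array([ 0.01, -0.04, -0.15]))
```

Free so far. Down 21 mm, then by feel.

Request:
step_arm(
  series=[
    [[0,0,0,0.004,0,0.07,1],[0,0,0,0,0,0.04,1],[0,0,0,0,0,0.03,1],[0,0,0,0,0,0,1],[0,0,0,0,0,0,1]],
  ],
)

```text
clock: 20.85
eef_pos: [492.8, -274.7, 137.8]
tool_rot: [-3.141, 0.0, -0.166]
force: [-0.6, -0.5, -0.2]
width: 57.9
gripper_force: 64.4
```

```bash
python3 -c "
from fit import *
feel(6)"
```

```text
F [ 0.42  0.37 -0.46] pos [ 493.1 -274.8  138.3] loc [-191.5 -410.1  138.3] tq [-0.004 -0.012  0.002] rot [ 3.1415e+00 -4.0000e-04 -1.6640e-01] w 57.6 gf 64.4 t 21.15
```

Request:
step_arm(
  series=[
    [[0,0,0,0,0,0.008,1],[0,0,0,0,0,0.008,1],[0,0,0,0,0,0,1],[0,0,0,0,0,0,1]],
  ],
)

```text
clock: 21.55
eef_pos: [493.2, -274.8, 136.0]
tool_rot: [3.142, -0.001, -0.166]
force: [-0.2, 1.0, 2.6]
width: 58.0
gripper_force: 64.7
```

```bash
python3 -c "
from fit import *
feel(6)"
```

```text
F [0.2  0.13 3.57] pos [ 493.2 -274.8  136. ] loc [-191.4 -410.1  136. ] tq [0.069 0.032 0.009] rot [ 3.1415e+00 -6.0000e-04 -1.6630e-01] w 58.0 gf 64.7 t 21.85
```

The floor is felt with 3.6 N at z=136, as expected. I open gently, then withdraw upward.

Request:
step_arm(
  series=[
    [[0,0,0,0,0,0,0.28],[0,0,0,0,0,0,0.22],[0,0,0,0,0,0,0.15],[0,0,0,0,0,0,0.08],[0,0,0,0,0,0,0],[0,0,0,0,0,0,0],[0,0,0,0,0,0,0],[0,0,0,0,0,0,0],[0,0,0,0,0,0,0]],
  ],
)

```text
clock: 22.75
eef_pos: [492.9, -274.7, 135.7]
tool_rot: [-3.142, 0.0, -0.166]
force: [0.9, -0.1, -0.1]
width: 85.2
gripper_force: 0.0
```

Request:
step_arm(
  series=[
    [[0,0,0,0,0,-0.05,0],[0,0,0,0,0,-0.1,0],[0,0,0,0,0,-0.2,0],[0,0,0,0,0,-0.25,0],[0,0,0,0,0,-0.25,0],[0,0,0,0,0,0,0],[0,0,0,0,0,0,0],[0,0,0,0,0,0,0]],
  ],
)

```text
clock: 23.55
eef_pos: [492.2, -274.3, 262.4]
tool_rot: [-3.141, 0.002, -0.166]
force: [-0.6, 0.1, -1.0]
width: 85.6
gripper_force: 0.0
```

```bash
python3 - <<'E'
from fit import *
q=np.load('sq.npy');c,n=np.cos(q[2]),np.sin(q[2])
W=lambda l:np.array([q[0]+c*l[0]-n*l[1],q[1]+n*l[0]+c*l[1],l[2]])
feel(3);w=snap('wrist');s=snap('scene')
for p,f,nm in((w,fish,'wrist'),(s,proj,'scene')):
    print(nm,'predicted marker centre',f(p,W((0,0,88))).round(),f(p,W((0,0,168))).round(),f(p,W((0,0,136))).round(),[(np.round(r['centre']).tolist(),round(r['score'],2)) for r in ctrl.recognise(p,'marker')])
# where does the top edge show: brightness along the central line in wrist for lean l at z=168
g=w['img'].astype(float).mean(2)
for y in(-20,20):
    print([int(g[int(round(v)),int(round(u))]) for u,v in(fish(w,W((x,y,167))) for x in range(-24,25,2))])
for k in('stapler','stamp','tape_roll','glue','clip_card','magnifier'): print(k,[np.round(r['centre']).tolist() for r in ctrl.recognise(s,k)][:2])
E
```

```text
F [0.07 0.14 0.26] pos [ 492.2 -274.3  262. ] loc [-192.4 -409.5  262. ] tq [ 0.007 -0.016 -0.027] rot [-3.1408e+00  2.5000e-03 -1.6630e-01] w 85.4 gf 0.0 t 23.7
wrist predicted marker centre [277. 185.] [277. 211.] [277. 199.] [([277.0, 194.0], 0.79), ([123.0, 158.0], 0.7), ([178.0, 257.0], 0.37)]
scene predicted marker centre [150. 232.] [140. 211.] [145. 220.] [([221.0, 243.0], 0.91), ([149.0, 226.0], 0.69)]
[196, 203, 202, 202, 205, 207, 185, 169, 178, 127, 174, 166, 88, 72, 71, 72, 74, 75, 72, 72, 73, 74, 74, 71, 68]
[213, 211, 202, 210, 213, 207, 184, 158, 177, 132, 175, 103, 78, 74, 73, 72, 75, 74, 75, 73, 73, 73, 75, 76, 72]
stapler []
stamp [[236.0, 310.0]]
tape_roll [[231.0, 204.0], [347.0, 186.0]]
glue []
clip_card [[349.0, 186.0]]
magnifier [[404.0, 182.0]]
```

```bash
python3 -c "
from cell import ctrl
print(ctrl.finish_job())"
```

```text
the job is handed in; nothing more can be done
None
```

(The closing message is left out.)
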